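# Pack a padlock body, close the case and bolt it

### The job

Pick up the larger of the two blue padlock bodies and set it down (do not drop it) upright, centred on the black rubber pad in the open grey lock case. Then lower the hinged lid gently until it is fully shut, without slamming it, and only then slide the black bolt grip on the case's front ledge all the way to its locked end, where the steel keeper is. Leave everything else where it stands and let go of everything.

Things in the scene. Friction and masses are not known exactly. Their poses are not given: they have to be found in the camera images.
- case: fixed grey steel case, open top, 125 (x) x 240 (y) x 70 mm high, walls and floor 5 mm. Origin: centre of its underside on the table; x points from front ledge to hinge side, z up. A divider at y=0 makes two compartments 115 (x) x 112 (y) x 65 mm deep, centred at y = +58 and -58 mm. A ledge 45 mm high lies in front (x -112 to -62 mm); the bolt runs on it
- lid (a joint): opening of the lid, rad: 0 = shut flat on the rim, 1.57 = upright. A grey plate 125 x 240 x 8 mm hinged on the case's rear (+x) rim along case y; its friction hinge holds it at any angle. Starts at 1.5 to 1.7
- lid_handle (a point): grip point on the axis of the lid's round black knob, 35 mm off the lid's outer face. Knob: head 28 mm diameter, 16 mm long, on a 12 mm stem, 43 mm tall in all, mid-width, 30 mm from the lid's front edge. In the lid's frame (origin on the hinge, z out of the outer face, the case's axes when shut) the point is at (-95, 0, 43) mm
- lid_hinge (a point): middle of the lid's hinge line, at (62.5, 0, 70.5) mm in the case frame; its axes turn with the lid and are the case's when shut
- bolt (a joint): travel of the bolt grip, m: 0 = unlocked end (case -y side), 0.09 = locked end (case +y side, by the keeper). Stays where left, about 1.5 N of friction. Starts at 0 to 0.035
- bolt_top (a point): centre of the top of the black bolt grip, a block 28 (case x) x 20 (case y) x 40 mm high whose foot is 14.5 mm above the ledge, so its top is 99.5 mm above the table. Track 40 x 140 x 14 mm along case y, middle at (-87.5, 0) mm in the case frame. A low steel keeper (16 mm) stands at the track's +y end
- pad: black rubber pad, 80 x 80 x 3 mm, fixed flat in the middle of one compartment of the case (either one). Origin: centre of its underside, 5 mm above the table
- padlock: the larger blue enamel padlock body (no shackle), a block 60 (x) x 32 (y) x 50 (z) mm with a steel band, two dark shackle holes on top and a brass keyway on its -y face; about 0.35 kg. Origin: centre of its underside. Stands upright, any heading; a lock barrel stands about 60 mm from its centre off its +y face
- small_padlock: bystander: the smaller blue padlock body of the same form, 42 x 24 x 36 mm, origin at the centre of its underside
- canister: bystander: aluminium screw-top canister, 80 mm diameter, 107 mm high, origin at the centre of its underside
- barrel: bystander: small steel lock barrel, 25 mm diameter, 30 mm high, standing beside the larger padlock body; origin at the centre of its underside
- cup: bystander: steel coin return cup, 72 mm diameter, 52 mm high, standing in the compartment that has no pad; origin at the centre of its underside
- key: bystander: silver tubular key lying flat, 58 x 26 x 8 mm, origin under its middle
- locker_latch: bystander: matte black locker door latch lying flat, 90 x 32 x 23 mm, origin under its middle
- screwdriver: bystander: screwdriver with black handle, 180 mm long, 26 mm thick, lying; origin under its middle
- post: fixed obstacle: steel sample post 212 mm high on a 70 mm round foot with a black latch 50 x 12 x 70 mm near its top; origin under its foot
There are look-alikes about, which are no part of the job. Leave any red look-alike of the padlock alone.

How it is judged:
On the way, in this order (a step that is already met when the one before it is completed fails the run):
1. the larger padlock body stands on the pad, let go, with the lid still up (horizontal distance between padlock and pad below 0.025 m and z of padlock in the frame of pad below 0.008 m and angle between padlock's own z axis and vertical below 0.15 rad and contact force between the fingers and padlock below 0.1 N and linear speed of padlock below 0.03 m/s and value of joint lid above 0.6 rad), for 0.2 s.
2. the lid is fully shut, the bolt not yet slid home (value of joint lid below 0.04 rad and value of joint bolt below 0.06 m), for 0.2 s.
3. the bolt is at its locked end (value of joint bolt above 0.085 m and value of joint lid below 0.04 rad), for 0.2 s.
At the end, for the whole second after the job is handed in: The larger padlock body stands at rest and upright (within 0.15 rad) on the pad, within 25 mm of its centre; the lid is shut (under 0.04 rad) and the bolt within 5 mm of its locked end (travel over 0.085 m); every bystander is within 30 mm of where it stood (all of step 3 and horizontal distance between padlock and pad below 0.025 m and z of padlock in the frame of pad below 0.008 m and angle between padlock's own z axis and vertical below 0.15 rad and linear speed of padlock below 0.03 m/s and distance of each of small_padlock, canister, barrel, cup, key, locker_latch, screwdriver from where it was at the start of the episode below 0.03 m); the robot touches nothing.
It fails at once if the lid is slammed (closing faster than 2.5 rad/s) (velocity of joint lid below -2.5 rad/s).
It fails at once if the padlock body is dropped into the case (let go more than 20 mm above the pad) (horizontal distance between padlock and pad below 0.07 m and z of padlock in the frame of pad above 0.023 m and contact force between the fingers and padlock below 0.1 N).
It fails at once if a bystander (small padlock, canister, barrel, cup, key, latch, screwdriver) is displaced by more than 30 mm (distance of any of small_padlock, canister, barrel, cup, key, locker_latch, screwdriver from where it was at the start of the episode above 0.03 m).
It also fails if it takes over 58 s, if anything falls off the work surface, if the arm or the gripper's body presses on something with over 40 N, if the wrist force passes 120 N, or if a joint passes its speed limit or range.

### The arm

A 6-joint arm with a two-finger parallel gripper is mounted at the origin on the work surface. World frame = base frame: x ahead of the robot, y to its left, z up, the work surface at z = 0. Lengths are in m, angles in rad, forces in N, time in s.
With the tool pointing down it reaches from about 0.3 to 0.875 m from the base axis. Payload 6.4 kg.
Tool frame: the origin (TCP) lies between the finger pads; the fingertips stand 19 mm ahead of it and the grasp point (between the pads) is the TCP; z points along the fingers, y is the direction in which the jaws open and shut (so a half turn about z gives the same grasp; the last joint's range is limited). The gripper opens to 85 mm and grips with 20 to 120 N. Pads are 22 mm wide; open, the fingers measure 114 mm over their backs; the gripper's body (76 mm by 85 mm) begins 54 mm behind the grasp point. The pads swing forward as they close: fully open they stand 13 mm farther back than shut.
Start: joints at [1.123, 0.181, 1.607, -0, 1.354, -0.206], TCP at [0.138, 0.558, 0.25] pointing down, gripper open.
Joint ranges: [-2.99, 2.99], [-0.89, 2.07], [0.3, 2.58], [-1.14, 4.28], [0, 2.63], [-3.12, 3.12]. Speed limits (rad/s): [2.57, 2.57, 3.01, 3.14, 3.14, 3.14].

### API

Orientations are given as a unit quaternion [w, x, y, z].
In Python, from bench import * gives the robot as it stands.
- The arm moves only by the tool apply_moves, never from a script. Its argument "moves" is a list that holds one entry, the list of rows, each a list of 7 numbers: the shift along the tool's x, y, z in cm, then the turn, a rotation vector about the tool's x, y, z in rad, then the opening, from 0 (shut) to 1 (fully open). A call has 1 to 8 rows; each row is the pose to reach, as a shift and turn from the pose commanded when the call began, along the tool's axes at that moment; what a row does not reach only later rows make up. A row lasts 1/10 s, in which the tool goes at most 50 mm and 8.59 degrees, less where a joint would pass 70% of its speed; a pose out of reach is approached as far as the arm can. A call with a gripper value outside its range is refused whole. The fingers move at their own pace and stop on an object; the grip force is fixed at half the most. Time passes only in rows, so rows that repeat a pose let the fingers close. It gives the time, the measured TCP pose, the force and the opening at its end, in the units of the state.
- get_obs(): the state, without advancing time (a new reading comes with each control period).
- camera(name): name is "scene" or "top" or "wrist"; returns the picture (384x512x3 uint8, red, green, blue); there is no depth.
- get_calibration(name): a dict with "vertical_fov" (degrees; the focal length in pixels is half the picture's height over the tangent of half this angle, whatever the lens; pixels are square), "cx", "cy" (the principal point, pixels), "R" (3x3) and "t" (3): a world point X has camera coordinates R X + t. Camera axes: x right, y down, z forward; pixel columns grow to the right and rows downward; lengths in m; the calibration is good to about 2 mm. The wrist camera is an equidistant fisheye: a pixel r from the principal point sees the ray r / f radians off the axis. A picture is of the moment at which its call begins: read the wrist's pose just before it. get_calibration takes no time and is no camera call; for the wrist camera it gives the pose at the moment of the call.
- hand_in(): hands the job in, once; it reports no verdict.
The state is a dict: "time_s": time; "q": joint angles; "dq": joint speeds; "joint_efforts": joint torques, N m; "eef_pos": TCP position; "eef_rot": TCP orientation; "wrist_force": force on the tool from outside, world axes, zero at the start; "torque": the same for the moment, N m; "opening": opening from 0.0 (shut) to 1.0 (fully open).
Only numpy, scipy, OpenCV 4.12 (cv2) and the standard library are available. Lean on these libraries where they do the work, as an engineer would, in place of code of your own. Each camera call takes 0.05 s, during which the arm holds its last target. There are 200 camera calls.

## Working session

There is one attempt and no reset: what is moved stays moved. The work goes in short steps, Python scripts to look and compute and a tool call to move; the robot and the scene stay as the last step left them, time stands still between calls to the robot, and variables do not carry over. Pictures are saved under pics/ and viewed, about 8 in all and at most 12, crops included, and the job is handed in when it is done.

Besides the shell and the picture viewer there is one more tool, called after "Call:" as name([rows], argument=value, ...), one row to a line, values as JSON. apply_moves: Moves the arm, as the interface text tells. Its arguments: {"type":"object","properties":{"moves":{"type":"array","items":{"type":"array","items":{"type":"array","items":{"type":"number"}}}}},"required":["moves"]}

```bash
mkdir -p pics; ls
python3 - <<'E'
from bench import *
import cv2,numpy as np
for n in("scene","top"):
    im=camera(n);cv2.imwrite(f"pics/{n}0.png",im[:,:,::-1])
    c=get_calibration(n);print(n,c)
o=get_obs();print(o)
a=cv2.imread("pics/scene0.png");b=cv2.imread("pics/top0.png")
cv2.imwrite("pics/top0b.png",cv2.resize(b,(800,600),interpolation=cv2.INTER_CUBIC))
cv2.imwrite("pics/scene0b.png",cv2.resize(a,(800,600),interpolation=cv2.INTER_CUBIC))
E
```

```text
pics
scene {'vertical_fov': 42.343402021396436, 'cx': 253.19440750478495, 'cy': 190.3091547779856, 'R': array([[ 0.4279991 ,  0.90359252,  0.01836659],
       [ 0.68193452, -0.30953786, -0.66268516],
       [-0.5931122 ,  0.29615347, -0.74867286]]), 't': array([-0.2696294 , -0.28864128,  1.74668893])}
top {'vertical_fov': 52.61698772795982, 'cx': 251.1443642598582, 'cy': 191.25221899908414, 'R': array([[ 0.09791295, -0.99518104, -0.00526832],
       [-0.97392037, -0.09472976, -0.20616832],
       [ 0.20467574,  0.02531748, -0.97850236]]), 't': array([0.01606261, 0.56899239, 0.9690816 ])}
{'time_s': 0.1, 'q': array([ 1.12271558e+00,  1.81468501e-01,  1.60789963e+00,  2.04931789e-05,
        1.35379506e+00, -2.06288089e-01]), 'dq': array([ 0.00061157, -0.00180294, -0.00201723, -0.0006172 ,  0.00155713,
       -0.00087225]), 'joint_efforts': array([ 4.80104336e-04, -4.45862746e+01, -3.52243888e+01, -2.32731400e-04,
        3.97955999e-03,  4.41149803e-05]), 'eef_pos': array([0.13744673, 0.55785696, 0.24947728]), 'eef_rot': array([-2.61841299e-04,  1.20604202e-01,  9.92700362e-01, -7.40393740e-04]), 'wrist_force': array([-0.48833817,  0.31466975, -0.13486091]), 'torque': array([ 0.04305938,  0.0222265 , -0.01776025]), 'opening': 0.9959823658661358}
```

View pics/top0b.png

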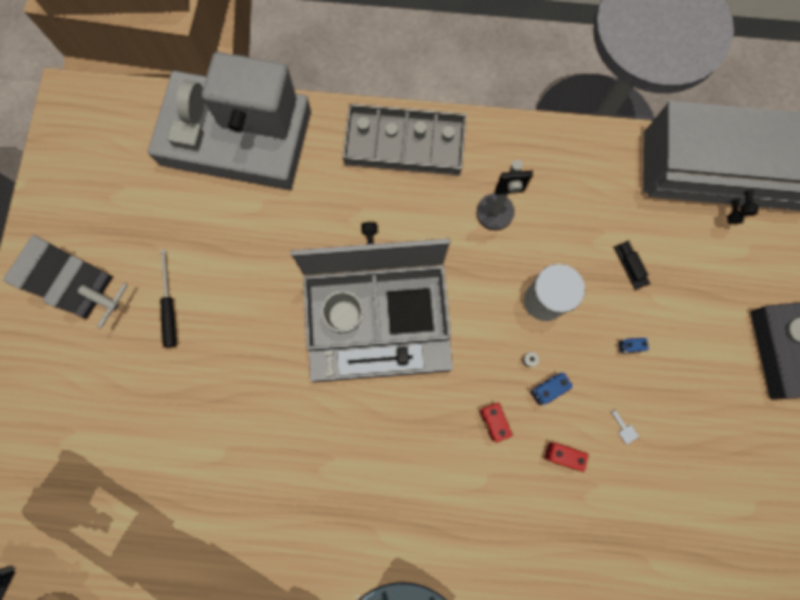

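View pics/scene0b.png

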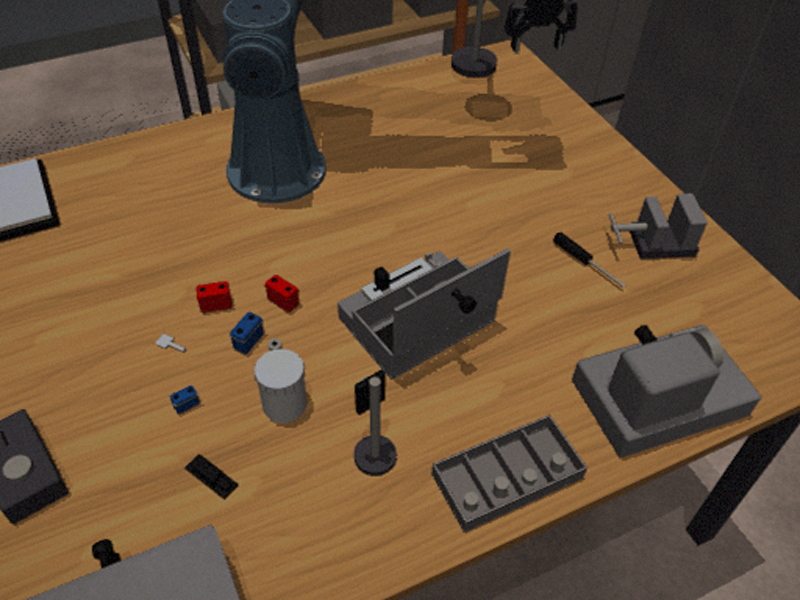

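The top picture (800 px scale) shows the larger blue body at (552,388), with the barrel at (531,359). The things it could be confused with are the small blue body (633,345) and the red ones (496,422) and (567,457). The case is centred near (378,310), the pad compartment is on the right (410,311), the cup is on the left (343,313), and the bolt grip is at (403,355). The larger blue one at (552,388) is my choice, and I'll check it in a close crop.

```bash
cat > h.py <<'E'
from bench import *
import cv2,numpy as np
from scipy.spatial.transform import Rotation as Rn
def foc(c): return 192/np.tan(np.radians(c["vertical_fov"])/2)
def ray(c,u,v,fish=False):
    f=foc(c);d=np.array([(u-c["cx"])/f,(v-c["cy"])/f,1.])
    if fish:
        r=np.hypot(d[0],d[1]);d=np.array([d[0]/r*np.sin(r),d[1]/r*np.sin(r),np.cos(r)])
    R=np.array(c["R"]);return -R.T@c["t"],R.T@d
def onz(c,u,v,z,fish=False):
    o,d=ray(c,u,v,fish);return o+d*(z-o[2])/d[2]
def proj(c,X,fish=False):
    p=np.array(c["R"])@X+c["t"];f=foc(c)
    if fish:
        r=np.hypot(p[0],p[1]);k=np.arctan2(r,p[2])/r*f;return np.array([p[0]*k+c["cx"],p[1]*k+c["cy"]])
    return p[:2]/p[2]*f+[c["cx"],c["cy"]]
E
python3 - <<'E'
from h import *
b=cv2.imread("pics/top0.png");c=get_calibration("top")
A=cv2.resize(b[150:250,190:295],None,fx=4.6,fy=4.6,interpolation=cv2.INTER_CUBIC)
B=cv2.resize(b[215:265,325:375],None,fx=6,fy=6,interpolation=cv2.INTER_CUBIC)
o=np.zeros((460,800,3),np.uint8);o[:A.shape[0],:A.shape[1]]=A[:460];o[:300,490:790]=B
cv2.imwrite("pics/crop1.png",o)
h=cv2.cvtColor(b,cv2.COLOR_BGR2HSV)
m=cv2.inRange(h,(100,120,40),(130,255,255))
cs,_=cv2.findContours(m,0,2)
for k in cs:
    if cv2.contourArea(k)>30:
        print(cv2.contourArea(k),cv2.minAreaRect(k))
        q=cv2.boxPoints(cv2.minAreaRect(k));print([onz(c,*p,.05)[:2].round(4) for p in q])
g=cv2.cvtColor(b,cv2.COLOR_BGR2GRAY)
mk=np.zeros_like(g);mk[180:217,245:282]=(g[180:217,245:282]<50)*255
cs,_=cv2.findContours(mk,0,2)
k=max(cs,key=cv2.contourArea);r=cv2.minAreaRect(k);print("pad",r,onz(c,*r[0],.008),[onz(c,*p,.008)[:2].round(4) for p in cv2.boxPoints(r)])
E
```

```text
170.0 ((353.2793884277344, 248.13235473632812), (10.461413383483887, 20.579830169677734), 59.03623962402344)
[array([ 0.4375, -0.1768]), array([ 0.4693, -0.2211]), array([ 0.4475, -0.2359]), array([ 0.416 , -0.1917])]
67.0 ((405.97998046875, 220.35997009277344), (6.646804332733154, 13.435029029846191), 81.8698959350586)
[array([ 0.5327, -0.322 ]), array([ 0.5411, -0.3566]), array([ 0.5239, -0.3593]), array([ 0.5155, -0.3248])]
pad ((261.963134765625, 198.59426879882812), (25.80268669128418, 26.074295043945312), 84.80557250976562) [0.55766748 0.04083168 0.008     ] [array([0.5868, 0.0832]), array([0.6006, 0.0117]), array([ 0.5289, -0.001 ]), array([0.5154, 0.0696])]
```

View pics/crop1.png

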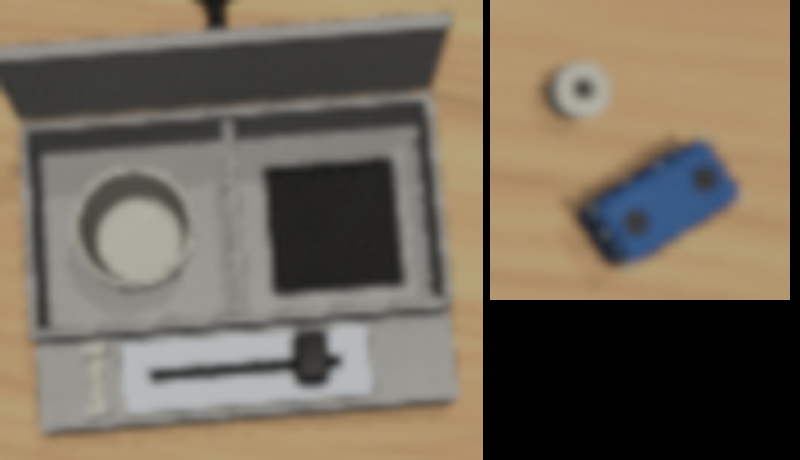

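The crop confirms the larger blue body with its two holes, and the barrel beside it. The pad is in the right compartment (case -y), the cup is in the left one, and the keeper is at the left (+y) end of the track. Next I'll work out the poses.

Run:
```python
from h import *
c=get_calibration("top");s=get_calibration("scene")
A=lambda x,y:(190+x/4.6,150+y/4.6)
B=lambda x,y:(325+(x-490)/6,215+y/6)
P=lambda p,z:onz(c,*p,z)[:2]
f1,f2=P(A(45,432),.045),P(A(455,400),.045)
print("front",f1,f2,np.linalg.norm(f1-f2))
r=[P(A(*p),.07) for p in((22,125),(432,95),(34,338),(450,305))]
print("rim",r)
ys=[f1-f2,r[0]-r[1],r[2]-r[3]];print([np.degrees(np.arctan2(-d[0],d[1])) for d in ys],[np.linalg.norm(d) for d in ys])
a=np.mean([np.arctan2(-d[0],d[1]) for d in ys]);ex=np.array([np.cos(a),np.sin(a)]);ey=np.array([-ex[1],ex[0]])
print("yaw",a,"ctr from front",(f1+f2)/2+ex*.112,"rim",np.mean(r,0),"from pad",P((261.96,198.6),.008)+.058*ey)
h1,h2=P(B(637,222),.05),P(B(706,179),.05);d=h1-h2
print("holes",h1,h2,"mid",(h1+h2)/2,"len",np.linalg.norm(d),"yaw",np.arctan2(d[1],d[0]))
print("barrel",P(B(580,90),.03))
T=lambda u,v,z:onz(c,u/1.5625,v/1.5625,z)[:2]
print("post foot",T(495,212,.01),"latch",T(514,182,.18),"canister",T(559,288,.107),"bolt",P(A(312,358),.0995))
# lid top edge corner, scene triangulation
def tri(p,q):
    o1,d1=ray(c,*p);o2,d2=ray(s,*q);M=np.c_[d1,-d2];k=np.linalg.lstsq(M,o2-o1,rcond=None)[0]
    return (o1+k[0]*d1+o2+k[1]*d2)/2,np.linalg.norm(o1+k[0]*d1-o2-k[1]*d2)
print("lid corner R",tri(A(452,17),(394/1.5625,324/1.5625)),"L",tri(A(0,50),(508/1.5625,252/1.5625)))
```

```text
front [0.41477201 0.19157743] [ 0.45553192 -0.03869892] 0.233855867609161
rim [array([0.58591062, 0.22306916]), array([ 0.62638703, -0.00981262]), array([0.46461964, 0.20067724]), array([ 0.50583747, -0.02969766])]
[np.float64(10.03763461980611), np.float64(9.859890286057217), np.float64(10.143821010334994)] [np.float64(0.233855867609161), np.float64(0.23637314617577382), np.float64(0.23403312204808702)]
yaw 0.17477346598940444 ctr from front [0.54544575 0.09591438] rim [0.54568869 0.09605903] from pad [0.54756521 0.09795526]
holes [ 0.43162765 -0.19705136] [ 0.45292974 -0.22584892] mid [ 0.44227869 -0.21145014] len 0.03582009162484634 yaw 2.207684750845992
barrel [ 0.48872826 -0.17398038]
post foot [ 0.75497942 -0.0984331 ] latch [ 0.74229409 -0.10151625] canister [ 0.59868087 -0.19641573] bolt [0.46520848 0.04464696]
lid corner R (array([ 0.64277785, -0.01184514,  0.16727623]), np.float64(0.0008593982137279163)) L (array([0.59680552, 0.22010743, 0.19107278]), np.float64(0.005212642143665719))
```

```bash
cat >> h.py <<'E'
def go(pos,head):
    "shift (cm) and turn in the tool frame to reach pos, tool down, jaw (tool y) heading head mod pi"
    o=get_obs();w,x,y,z=o["eef_rot"];R=Rn.from_quat([x,y,z,w])
    best=None
    for h in (head,head+np.pi):
        yv=np.array([np.cos(h),np.sin(h),0]);zv=np.array([0,0,-1.]);T=Rn.from_matrix(np.c_[np.cross(yv,zv),yv,zv])
        r=(R.inv()*T).as_rotvec()
        if best is None or np.linalg.norm(r)<np.linalg.norm(best): best=r
    print("t",round(o["time_s"],2),"shift",(R.inv().apply(np.array(pos)-o["eef_pos"])*100).round(2),"turn",best.round(3),"q6",o["q"][5].round(2))
E
python3 -c "
from h import *
go((.36,.2,.25),.98);go((.4423,-.2115,.16),.637)"
```

```text
t 0.1 shift [-3.018e+01 -2.942e+01 -2.000e-02] turn [-0.002 -0.     0.349] q6 -0.21
t 0.1 shift [-48.02 -67.38   9.03] turn [-0.002  0.     0.692] q6 -0.21
```

Call:
apply_moves([
  [[-5,-4.8,0,0,0,0.06,1],[-10,-9.6,0,0,0,0.12,1],[-15,-14.5,0,0,0,0.17,1],[-20,-19.4,0,0,0,0.23,0.6],[-25,-24.3,0,0,0,0.29,0.6],[-30,-29.2,0,0,0,0.35,0.6],[-32,-33.5,0,0,0,0.4,0.6],[-34,-38,0,0,0,0.45,0.6]],
])

```text
time_s: 0.9
eef_pos: [0.337, 0.2104, 0.2502]
eef_rot: [0.0, 0.34, 0.94, 0.0]
wrist_force: [1.3, -0.0, 0.6]
opening: 0.601
```

```bash
python3 -c "
from h import *
go((.4423,-.2115,.17),.637);print(get_obs()['eef_pos'],get_obs()['opening'])"
```

```text
t 0.9 shift [-35.07 -25.71   8.02] turn [0.   0.   0.24] q6 -0.62
[0.33696952 0.2104112  0.25023633] 0.6010985502086823
```

Call:
apply_moves([
  [[-4,-2.9,0,0,0,0.03,0.6],[-8,-5.9,0,0,0,0.06,0.6],[-12,-8.8,0,0,0,0.09,0.6],[-16,-11.7,0,0,0,0.12,0.6],[-20,-14.7,0,0,0,0.15,0.6],[-24,-17.6,0,0,0,0.18,0.6],[-28,-20.5,0,0,0,0.21,0.6],[-32,-23.5,0,0,0,0.24,0.6]],
])

```text
time_s: 1.7
eef_pos: [0.4329, -0.1749, 0.2501]
eef_rot: [-0.0, 0.45, 0.893, 0.0]
wrist_force: [1.1, 0.8, 0.3]
opening: 0.598
```

```bash
python3 -c "
from h import *
go((.4423,-.2115,.17),.637)"
```

```text
t 1.7 shift [-3.5  -1.42  8.01] turn [ 0. -0.  0.] q6 -1.28
```

Call:
apply_moves([
  [[-3.5,-1.4,1,0,0,0,0.6],[-3.5,-1.4,5,0,0,0,0.6],[-3.5,-1.4,8,0,0,0,0.6],[-3.5,-1.4,8,0,0,0,0.6],[-3.5,-1.4,8,0,0,0,0.6]],
])

```text
time_s: 2.2
eef_pos: [0.4424, -0.2091, 0.1704]
eef_rot: [-0.001, 0.449, 0.893, 0.0]
wrist_force: [0.5, 0.4, -0.2]
opening: 0.599
```

Run:
```python
from h import *
o=get_obs();print(o["eef_pos"],o["eef_rot"])
c=get_calibration("wrist");im=camera("wrist")[:,:,::-1].copy();cv2.imwrite("pics/w1raw.png",im)
print({k:c[k] for k in("vertical_fov","cx","cy")})
P=np.array([.4423,-.2115]);l=np.array([np.cos(2.208),np.sin(2.208)]);n=np.array([np.cos(.637),np.sin(.637)])
for a,b in((.03,.016),(.03,-.016),(-.03,.016),(-.03,-.016),(0,0)):
    p=proj(c,np.r_[P+a*l+b*n,.05],True);cv2.circle(im,tuple(int(v) for v in p),2,(0,255,0),-1)
cv2.imwrite("pics/w1.png",cv2.resize(im,(800,600)))
```

```text
[ 0.44239942 -0.20909224  0.17036515] [-6.88770865e-04  4.49169076e-01  8.93446498e-01  1.46570966e-04]
{'vertical_fov': 65.70646984690485, 'cx': 253.5878834258362, 'cy': 192.2156930245622}
```

View pics/w1.png

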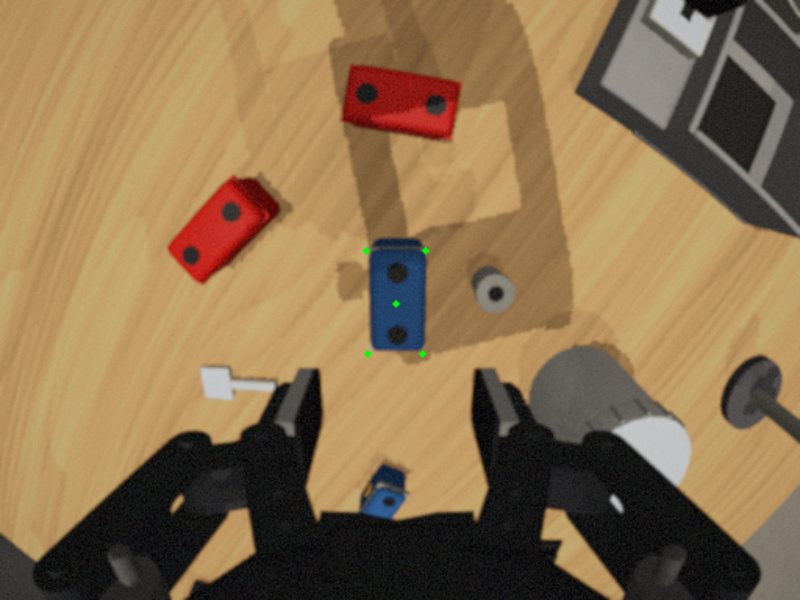

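The wrist picture shows the larger blue body at (397,300), with my projected outline on its top face. The barrel at (494,290) is clear of the fingers' path, so I'll descend at 0.57 opening.

```bash
python3 -c "
from h import *
go((.4425,-.2115,.032),.637)"
```

```text
t 2.25 shift [-0.09 -0.18 13.96] turn [0.    0.001 0.002] q6 -1.32
```

Call:
apply_moves([
  [[-0.1,0,4,0,0,0,0.57],[-0.1,0,8,0,0,0,0.57],[-0.1,0,11,0,0,0,0.57],[-0.1,0,13,0,0,0,0.57],[-0.1,0,13.9,0,0,0,0.57],[-0.1,0,13.9,0,0,0,0.57]],
])

```text
time_s: 2.85
eef_pos: [0.4438, -0.2103, 0.0318]
eef_rot: [0.0, 0.449, 0.894, -0.0]
wrist_force: [-0.0, -0.2, 0.4]
opening: 0.572
```

Call:
apply_moves([
  [[0,0,0,0,0,0,0.3],[0,0,0,0,0,0,0.2],[0,0,0,0,0,0,0.2],[0,0,0,0,0,0,0.2],[0,0,0,0,0,0,0.2],[0,0,-1.5,0,0,0,0.2],[0,0,-3,0,0,0,0.2]],
])

```text
time_s: 3.55
eef_pos: [0.4427, -0.2097, 0.0616]
eef_rot: [-0.001, 0.449, 0.893, 0.0]
wrist_force: [-0.1, 0.2, -3.9]
opening: 0.366
```

```bash
python3 -c "
from h import *
go((.556,.0395,.17),1.746)"
```

```text
t 3.55 shift [ 13.25  23.95 -10.83] turn [ 0.000e+00 -1.000e-03 -1.107e+00] q6 -1.32
```

Call:
apply_moves([
  [[0,0,-4,0,0,0,0.2],[1,2,-8,0,0,-0.1,0.2],[3,5,-10.8,0,0,-0.25,0.2],[5,9,-10.8,0,0,-0.4,0.2],[7,13,-10.8,0,0,-0.55,0.2],[9,16.5,-10.8,0,0,-0.7,0.2],[11,20,-10.8,0,0,-0.84,0.2],[12.5,22.6,-10.8,0,0,-0.98,0.2]],
])

```text
time_s: 4.35
eef_pos: [0.5502, 0.0275, 0.1694]
eef_rot: [-0.0, -0.028, 1.0, 0.0]
wrist_force: [0.0, 0.4, -4.0]
opening: 0.367
```

```bash
python3 -c "
from h import *
go((.556,.0395,.17),1.746)"
```

```text
t 4.35 shift [-0.65  1.16 -0.06] turn [ 0.001  0.    -0.12 ] q6 -1.79
```

Call:
apply_moves([
  [[-0.6,1.1,0,0,0,-0.12,0.2],[-0.6,1.1,0,0,0,-0.12,0.2],[-0.6,1.1,0,0,0,-0.12,0.2],[-0.6,1.1,0,0,0,-0.12,0.2]],
])

```text
time_s: 4.75
eef_pos: [0.555, 0.0355, 0.1692]
eef_rot: [-0.0, -0.083, 0.997, -0.0]
wrist_force: [-0.0, 0.7, -5.0]
opening: 0.369
```

Run:
```python
from h import *
go((.556,.0395,.04),1.746)
c=get_calibration("wrist");im=camera("wrist")[:,:,::-1].copy();cv2.imwrite("pics/w2raw.png",im)
t=get_calibration("top");tm=camera("top")[:,:,::-1].copy();cv2.imwrite("pics/t2raw.png",tm)
P=np.array([.556,.0395]);a=.175;ex=np.array([np.cos(a),np.sin(a)]);ey=np.array([-ex[1],ex[0]])
for i,j in((.04,.04),(.04,-.04),(-.04,.04),(-.04,-.04),(0,0)):
    p=proj(c,np.r_[P+i*ex+j*ey,.008],True);cv2.circle(im,tuple(int(round(v)) for v in p),2,(0,255,0),-1)
cv2.imwrite("pics/w2.png",cv2.resize(im,(800,600)))
```

```text
t 4.75 shift [-0.17  0.37 12.92] turn [-0.    -0.001 -0.01 ] q6 -1.89
```

View pics/w2.png

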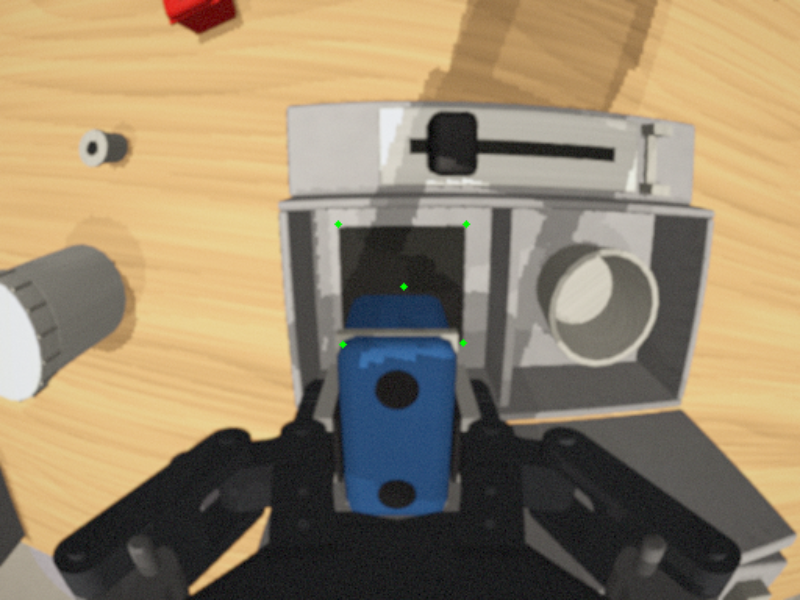

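The wrist picture shows the held body over the pad. The projected pad corners match the black pad (340-465, 225-345), and the lid is upright behind it. Now I'll lower it.

Call:
apply_moves([
  [[-0.1,0.3,3,0,0,0,0.2],[-0.1,0.3,6,0,0,0,0.2],[-0.1,0.3,9,0,0,0,0.2],[-0.1,0.3,11,0,0,0,0.2],[-0.1,0.3,12,0,0,0,0.2],[-0.1,0.3,12.5,0,0,0,0.2],[-0.1,0.3,12.7,0,0,0,0.2],[-0.1,0.3,12.8,0,0,0,0.2]],
])

```text
time_s: 5.65
eef_pos: [0.5569, 0.0391, 0.0423]
eef_rot: [0.001, -0.084, 0.996, -0.0]
wrist_force: [-0.7, -0.8, -5.5]
opening: 0.366
```

Call:
apply_moves([
  [[0,0,0.1,0,0,0,0.2],[0,0,0.1,0,0,0,0.2]],
])

```text
time_s: 5.85
eef_pos: [0.5569, 0.0392, 0.0413]
eef_rot: [0.001, -0.084, 0.996, -0.0]
wrist_force: [0.4, 0.3, -1.4]
opening: 0.365
```

Call:
apply_moves([
  [[0,0,0.05,0,0,0,0.4],[0,0,0,0,0,0,0.55],[0,0,0,0,0,0,0.6],[0,0,0,0,0,0,0.6],[0,0,-1,0,0,0,0.6],[0,0,-3,0,0,0,0.6],[0,0,-7,0,0,0,0.6],[0,0,-12,0,0,0,0.6]],
])

```text
time_s: 6.65
eef_pos: [0.5544, 0.0396, 0.1603]
eef_rot: [-0.002, -0.084, 0.996, 0.0]
wrist_force: [1.2, 0.2, 0.6]
opening: 0.599
```

Call:
apply_moves([
  [[0,0,-4,0,0,0,0.6],[-2,0,-8,0,0,0,0.6],[-2,0,-9,0,0,0,0.6],[-2,0,-9,0,0,0,0.6]],
])

```text
time_s: 7.05
eef_pos: [0.5771, 0.0427, 0.2533]
eef_rot: [0.003, -0.084, 0.996, -0.001]
wrist_force: [1.1, 0.7, -0.1]
opening: 0.604
```

Run:
```python
from h import *
o=get_obs();print(o["time_s"],o["eef_pos"])
c=get_calibration("wrist");im=camera("wrist")[:,:,::-1].copy();cv2.imwrite("pics/w3raw.png",im)
P=np.array([.556,.0395]);a=.175;ex=np.array([np.cos(a),np.sin(a)]);ey=np.array([-ex[1],ex[0]])
for i,j in((.03,.016),(.03,-.016),(-.03,.016),(-.03,-.016),(0,0)):
    p=proj(c,np.r_[P+i*ex+j*ey,.058],True);cv2.circle(im,tuple(int(round(v)) for v in p),2,(0,255,0),-1)
C=np.array([.546,.0965])
# lid edge inner corners for angles
for th in(1.5,1.6,1.7):
  for r in(0,.125):
    for y in(-.12,.12):
      X=np.r_[C+ex*(.0625-r*np.cos(th))+ey*y,.0705+r*np.sin(th)]
      print(th,r,y,proj(c,X,True)*1.5625)
cv2.imwrite("pics/w3.png",cv2.resize(im,(800,600)))
```

```text
7.05 [0.57707103 0.0426688  0.25332161]
1.5 0 -0.12 [311.35922769 329.91301915]
1.5 0 0.12 [628.55532733 325.58553024]
1.5 0.125 -0.12 [265.32919179 408.37910408]
1.5 0.125 0.12 [724.67736094 389.75533547]
1.6 0 -0.12 [311.35922769 329.91301915]
1.6 0 0.12 [628.55532733 325.58553024]
1.6 0.125 -0.12 [268.68337696 430.85379267]
1.6 0.125 0.12 [719.09882129 409.80740449]
1.7 0 -0.12 [311.35922769 329.91301915]
1.7 0 0.12 [628.55532733 325.58553024]
1.7 0.125 -0.12 [272.62025642 450.53811098]
1.7 0.125 0.12 [712.25366292 427.84840082]
```

View pics/w3.png

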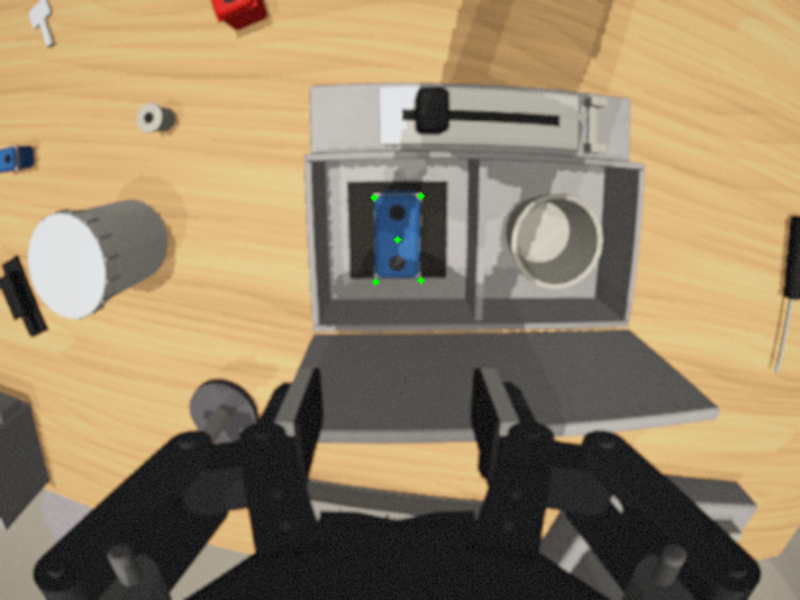

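The padlock stands upright on the pad, its top outline on my points (centre 397,240). The lid's far corner at (717,410) gives an angle of about 1.6 rad. Next I'll go behind the lid with the open fingers on either side of the knob.

```bash
cat >> h.py <<'E'
C=np.array([.546,.0965]);ex=np.array([np.cos(.175),np.sin(.175)]);ey=np.array([-ex[1],ex[0]])
def cw(u,y,z): return np.r_[C+ex*u+ey*y,z]
E
python3 - <<'E'
from h import *
go(cw(.0625+.05,0,.255),1.746)
go(cw(.0625+.05,0,.19),1.746)
E
```

```text
t 7.1 shift [-9.23  5.87 -0.41] turn [-0.     0.001 -0.007] q6 -1.87
t 7.1 shift [-9.22  5.87  6.09] turn [-0.     0.001 -0.007] q6 -1.87
```

Call:
apply_moves([
  [[-2,1.3,-0.5,0,0,0,0.8],[-5,3.2,-0.5,0,0,0,0.8],[-8,5,-0.5,0,0,0,0.8],[-9.2,5.9,-0.5,0,0,0,0.8],[-9.2,5.9,0,0,0,0,0.8],[-9.2,5.9,2.5,0,0,0,0.8],[-9.2,5.9,5,0,0,0,0.8],[-9.2,5.9,6,0,0,0,0.8]],
])

```text
time_s: 7.9
eef_pos: [0.6531, 0.1156, 0.1852]
eef_rot: [-0.004, -0.084, 0.996, 0.0]
wrist_force: [-0.7, 0.5, 0.1]
opening: 0.797
```

Run:
```python
from h import *
print(get_obs()["wrist_force"])
for th in np.arange(1.6,-.01,-.1):
    r=105;cu=-r*np.cos(th)+8*np.sin(th);cz=70.5+r*np.sin(th)+8*np.cos(th)
    print(round(th,2),end=' ');go(cw(.0625+(cu+11)/1000,0,(cz+10)/1000),1.746)
```

```text
[-0.68074136  0.50646154  0.10278357]
1.6 t 7.9 shift [ 2.42 -0.03  0.02] turn [ 0.001 -0.008 -0.007] q6 -1.74
1.5 t 7.9 shift [ 3.48 -0.04 -0.03] turn [ 0.001 -0.008 -0.007] q6 -1.74
1.4 t 7.9 shift [ 4.53 -0.05  0.02] turn [ 0.001 -0.008 -0.007] q6 -1.74
1.3 t 7.9 shift [ 5.57 -0.05  0.18] turn [ 0.001 -0.008 -0.007] q6 -1.74
1.2 t 7.9 shift [ 6.59 -0.06  0.45] turn [ 0.001 -0.008 -0.007] q6 -1.74
1.1 t 7.9 shift [ 7.57 -0.07  0.81] turn [ 0.001 -0.008 -0.007] q6 -1.74
1.0 t 7.9 shift [ 8.52 -0.08  1.27] turn [ 0.001 -0.008 -0.007] q6 -1.74
0.9 t 7.9 shift [ 9.42 -0.08  1.82] turn [ 0.001 -0.008 -0.007] q6 -1.74
0.8 t 7.9 shift [10.25 -0.09  2.46] turn [ 0.001 -0.008 -0.007] q6 -1.74
0.7 t 7.9 shift [11.02 -0.1   3.18] turn [ 0.001 -0.008 -0.007] q6 -1.74
0.6 t 7.9 shift [11.71 -0.1   3.97] turn [ 0.001 -0.008 -0.007] q6 -1.74
0.5 t 7.9 shift [12.32 -0.11  4.83] turn [ 0.001 -0.008 -0.007] q6 -1.74
0.4 t 7.9 shift [12.84 -0.11  5.75] turn [ 0.001 -0.008 -0.007] q6 -1.74
0.3 t 7.9 shift [13.27 -0.12  6.71] turn [ 0.001 -0.008 -0.007] q6 -1.74
0.2 t 7.9 shift [13.6  -0.12  7.71] turn [ 0.001 -0.008 -0.007] q6 -1.74
0.1 t 7.9 shift [13.83 -0.12  8.74] turn [ 0.001 -0.008 -0.007] q6 -1.74
-0.0 t 7.9 shift [13.95 -0.12  9.78] turn [ 0.001 -0.008 -0.007] q6 -1.74
```

Call:
apply_moves([
  [[1,0,0,0,0,0,0.8],[1.8,0,0,0,0,0,0.8],[2.4,0,0,0,0,0,0.8],[3,0,0,0,0,0,0.8],[3.5,0,0,0,0,0,0.8],[4.1,0,0,0,0,0,0.8],[4.6,0,0,0,0,0,0.8],[5.1,0,0.1,0,0,0,0.8]],
])

```text
time_s: 8.7
eef_pos: [0.6062, 0.1077, 0.1898]
eef_rot: [0.001, -0.084, 0.996, -0.0]
wrist_force: [1.0, 0.2, 1.6]
opening: 0.795
```

Run:
```python
from h import *
o=get_obs();print(o["wrist_force"],o["torque"],o["eef_pos"])
go(cw(.0625-.031,0,.17),1.746)
```

```text
[0.99841233 0.22448576 1.60161688] [-0.08151759 -0.29675382  0.12384939] [0.60621788 0.1076736  0.18978182]
t 8.7 shift [ 2.98 -0.07  1.98] turn [-0.     0.001 -0.007] q6 -1.76
```

Run:
```python
from h import *
a=camera("scene")[:,:,::-1];w=camera("wrist")[:,:,::-1]
A=cv2.resize(a[130:260,200:360],None,fx=2.5,fy=2.5);o=np.zeros((325,835,3),np.uint8);o[:,:400]=A
o[:,402:835]=cv2.resize(w,(433,325));cv2.imwrite("pics/m7.png",o[:,:800])
print(get_obs()["wrist_force"])
```

```text
[0.8225024  0.27093947 0.24759713]
```

View pics/m7.png

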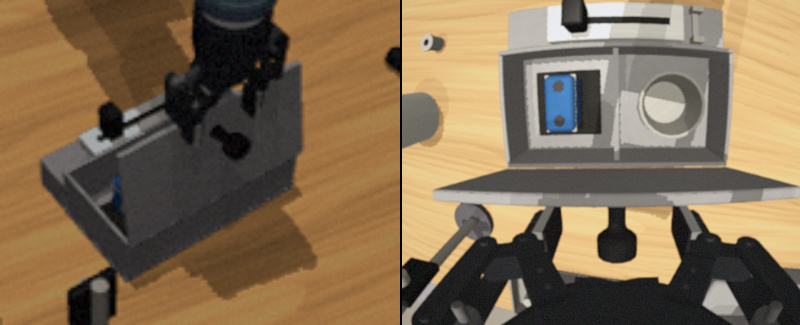

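Both views show the fingers behind the lid on either side of the knob, with the lid tilting forward. I'll continue along the arc.

Run:
```python
from h import *
for th in np.arange(1.3,.69,-.1):
    r=105;cu=-r*np.cos(th)+8*np.sin(th);cz=70.5+r*np.sin(th)+8*np.cos(th)
    print(round(th,2),end=' ');go(cw(.0625+(cu+11)/1000,0,(cz+10)/1000),1.746)
```

```text
1.3 t 8.8 shift [ 0.74 -0.08  0.52] turn [ 0.    -0.001 -0.007] q6 -1.76
1.2 t 8.8 shift [ 1.76 -0.08  0.78] turn [ 0.    -0.001 -0.007] q6 -1.76
1.1 t 8.8 shift [ 2.75 -0.09  1.14] turn [ 0.    -0.001 -0.007] q6 -1.76
1.0 t 8.8 shift [ 3.7  -0.1   1.59] turn [ 0.    -0.001 -0.007] q6 -1.76
0.9 t 8.8 shift [ 4.6  -0.1   2.14] turn [ 0.    -0.001 -0.007] q6 -1.76
0.8 t 8.8 shift [ 5.44 -0.11  2.77] turn [ 0.    -0.001 -0.007] q6 -1.76
0.7 t 8.8 shift [ 6.21 -0.12  3.48] turn [ 0.    -0.001 -0.007] q6 -1.76
```

Call:
apply_moves([
  [[0.8,-0.1,0.5,0,0,0,0.8],[1.6,-0.1,0.7,0,0,0,0.8],[2.4,-0.1,1,0,0,0,0.8],[3.2,-0.1,1.4,0,0,0,0.8],[4,-0.1,1.8,0,0,0,0.8],[4.7,-0.1,2.2,0,0,0,0.8],[5.4,-0.1,2.8,0,0,0,0.8],[6,-0.1,3.3,0,0,0,0.8]],
])

```text
time_s: 9.6
eef_pos: [0.5464, 0.0967, 0.1557]
eef_rot: [-0.0, -0.084, 0.996, 0.0]
wrist_force: [2.4, -0.7, -0.0]
opening: 0.798
```

Run:
```python
from h import *
print(get_obs()["wrist_force"])
for th in np.arange(.7,-.01,-.1):
    r=105;cu=-r*np.cos(th)+8*np.sin(th);cz=70.5+r*np.sin(th)+8*np.cos(th)
    print(round(th,2),end=' ');go(cw(.0625+(cu+11)/1000,0,(cz+10)/1000),1.746)
```

```text
[ 2.3559345  -0.67563607 -0.01411485]
0.7 t 9.6 shift [ 0.21 -0.01  0.14] turn [ 0.    -0.001 -0.007] q6 -1.78
0.6 t 9.6 shift [ 0.91 -0.02  0.93] turn [ 0.    -0.001 -0.007] q6 -1.78
0.5 t 9.6 shift [ 1.53 -0.02  1.78] turn [ 0.    -0.001 -0.007] q6 -1.78
0.4 t 9.6 shift [ 2.05 -0.03  2.69] turn [ 0.    -0.001 -0.007] q6 -1.78
0.3 t 9.6 shift [ 2.49 -0.03  3.65] turn [ 0.    -0.001 -0.007] q6 -1.78
0.2 t 9.6 shift [ 2.83 -0.03  4.65] turn [ 0.    -0.001 -0.007] q6 -1.78
0.1 t 9.6 shift [ 3.06 -0.03  5.67] turn [ 0.    -0.001 -0.007] q6 -1.78
0.0 t 9.6 shift [ 3.19 -0.04  6.72] turn [ 0.    -0.001 -0.007] q6 -1.78
```

Call:
apply_moves([
  [[0.6,0,0.7,0,0,0,0.8],[1.2,0,1.4,0,0,0,0.8],[1.7,0,2.1,0,0,0,0.8],[2.2,0,2.9,0,0,0,0.8],[2.6,0,3.8,0,0,0,0.8],[2.8,0,4.6,0,0,0,0.8],[3,0,5.4,0,0,0,0.8],[3.1,0,6,0,0,0,0.8]],
])

```text
time_s: 10.4
eef_pos: [0.5162, 0.0915, 0.0953]
eef_rot: [-0.001, -0.084, 0.996, 0.0]
wrist_force: [-0.4, -1.0, 1.1]
opening: 0.798
```

Call:
apply_moves([
  [[0,0,0.2,0,0,0,0.8],[0,0,0.4,0,0,0,0.8],[0,0,0.5,0,0,0,0.8]],
])

```text
time_s: 10.7
eef_pos: [0.5168, 0.0916, 0.0912]
eef_rot: [-0.0, -0.084, 0.996, 0.0]
wrist_force: [-0.8, -0.8, 0.5]
opening: 0.797
```

Call:
apply_moves([
  [[0,0,0.15,0,0,0,0.8],[0,0,0.3,0,0,0,0.8],[0,0,0.3,0,0,0,0.8]],
])

```text
time_s: 11.0
eef_pos: [0.517, 0.0916, 0.0901]
eef_rot: [0.0, -0.084, 0.996, -0.0]
wrist_force: [-8.1, -0.0, 16.7]
opening: 0.804
```

Call:
apply_moves([
  [[0,0,0.15,0,0,0,0.8],[0,0,0.25,0,0,0,0.8],[0,0,0.25,0,0,0,0.8]],
])

```text
time_s: 11.3
eef_pos: [0.5171, 0.0916, 0.0899]
eef_rot: [-0.0, -0.084, 0.996, -0.0]
wrist_force: [-18.4, -0.9, 37.6]
opening: 0.801
```

Force rose to 37 N with no more travel, so the lid is shut. I'll lift, close the fingers and go to the -y side of the bolt grip.

Call:
apply_moves([
  [[0,0,-0.8,0,0,0,0.8],[0,0,-2,0,0,0,0.8],[0,0,-5,0,0,0,0.8],[0,0,-8,0,0,0,0.8],[0,0,-8,0,0,0,0.8]],
])

```text
time_s: 11.8
eef_pos: [0.5199, 0.0915, 0.1706]
eef_rot: [0.004, -0.084, 0.996, -0.001]
wrist_force: [0.3, 0.4, 0.8]
opening: 0.796
```

Run:
```python
from h import *
w=camera("wrist")[:,:,::-1];t=camera("top")[:,:,::-1]
o=np.zeros((375,1000,3),np.uint8);o[:,:500]=cv2.resize(w,(500,375));o[:,500:]=cv2.resize(t[140:260,180:340],(500,375))
cv2.imwrite("pics/m8.png",cv2.resize(o,(800,300)))
go(cw(-.0875,-.088,.17),1.746);go(cw(-.0875,-.088,.088),1.746)
```

```text
t 11.9 shift [ 5.78 -8.85 -0.34] turn [-0.     0.002 -0.007] q6 -1.79
t 11.9 shift [ 5.8  -8.85  7.86] turn [-0.     0.002 -0.007] q6 -1.79
```

View pics/m8.png

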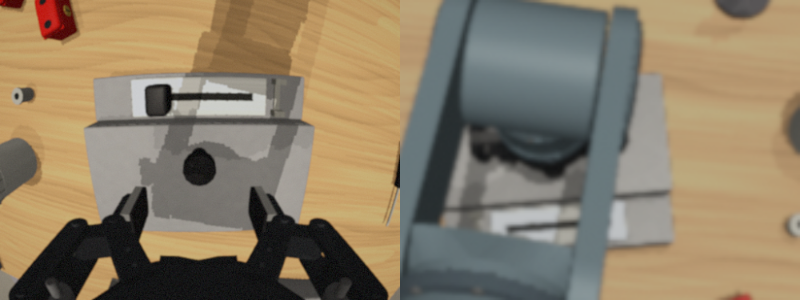

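The lid lies flat on the rim and the bolt grip at (158,98) is still at its unlocked end.

Call:
apply_moves([
  [[2,-3,-0.3,0,0,0,0.3],[4,-6,-0.3,0,0,0,0],[5.8,-8.8,-0.3,0,0,0,0],[5.8,-8.8,0,0,0,0,0],[5.8,-8.8,3,0,0,0,0],[5.8,-8.8,6,0,0,0,0],[5.8,-8.8,7.7,0,0,0,0],[5.8,-8.8,7.7,0,0,0,0]],
])

```text
time_s: 12.7
eef_pos: [0.4714, -0.0037, 0.0853]
eef_rot: [-0.004, -0.084, 0.996, 0.001]
wrist_force: [-0.3, 0.1, -0.3]
opening: -0.001
```

Run:
```python
from h import *
print(get_obs()["wrist_force"],get_obs()["opening"])
go(cw(-.0875,-.062,.088),1.746);go(cw(-.0875,.0205,.088),1.746)
```

```text
[-0.31304635  0.1397757  -0.29257172] -0.0006263188213669965
t 12.7 shift [-0.32  2.37 -0.27] turn [ 0.003 -0.007 -0.007] q6 -2.0
t 12.7 shift [-0.27 10.62 -0.24] turn [ 0.003 -0.007 -0.007] q6 -2.0
```

Call:
apply_moves([
  [[-0.2,1,-0.2,0,0,0,0],[-0.2,2.2,-0.2,0,0,0,0],[-0.2,3.4,-0.2,0,0,0,0],[-0.2,4.8,-0.2,0,0,0,0],[-0.2,6.2,-0.2,0,0,0,0],[-0.2,7.6,-0.2,0,0,0,0],[-0.2,8.8,-0.2,0,0,0,0],[-0.2,9.6,-0.2,0,0,0,0]],
])

```text
time_s: 13.5
eef_pos: [0.4598, 0.0914, 0.0908]
eef_rot: [-0.0, -0.084, 0.996, 0.0]
wrist_force: [0.3, -2.1, 0.7]
opening: -0.001
```

Call:
apply_moves([
  [[0,0.4,0,0,0,0,0],[0,0.7,0,0,0,0,0],[0,0.9,0,0,0,0,0],[0,0.9,0,0,0,0,0]],
])

```text
time_s: 13.9
eef_pos: [0.4584, 0.099, 0.0906]
eef_rot: [-0.0, -0.084, 0.996, 0.0]
wrist_force: [0.8, 0.1, 0.3]
opening: -0.001
```

Run:
```python
from h import *
print(get_obs()["wrist_force"])
go(cw(-.0875,.0205,.088),1.746)
```

```text
[0.78687364 0.10362198 0.31078824]
t 13.9 shift [0.17 0.28 0.26] turn [ 0.    -0.001 -0.007] q6 -1.78
```

Call:
apply_moves([
  [[0,0.2,0,0,0,0,0],[0,0.4,0,0,0,0,0],[0,0.5,0,0,0,0,0],[0,0.5,0,0,0,0,0]],
])

```text
time_s: 14.3
eef_pos: [0.4578, 0.103, 0.0907]
eef_rot: [-0.0, -0.084, 0.996, -0.001]
wrist_force: [-0.3, -5.4, -0.6]
opening: 0.004
```

Call:
apply_moves([
  [[0,0.2,0,0,0,0,0],[0,0.3,0,0,0,0,0],[0,0.3,0,0,0,0,0]],
])

```text
time_s: 14.6
eef_pos: [0.4578, 0.1036, 0.0908]
eef_rot: [-0.0, -0.085, 0.996, -0.003]
wrist_force: [0.5, -18.0, -0.6]
opening: -0.0
```

The bolt has reached its end stop: 18 N with no more travel. I'll back off, lift and check.

Call:
apply_moves([
  [[0,-1,0,0,0,0,0],[0,-2,0,0,0,0,0],[0,-2,-3,0,0,0,0],[0,-2,-7,0,0,0,0],[3,-5,-11,0,0,0,0],[7,-5,-14,0,0,0,0],[7,-5,-14,0,0,0,0]],
])

```text
time_s: 15.3
eef_pos: [0.3964, 0.045, 0.2348]
eef_rot: [0.003, -0.084, 0.996, -0.001]
wrist_force: [1.0, 0.9, 0.4]
opening: -0.002
```

Run:
```python
from h import *
o=get_obs();print(o["time_s"],o["eef_pos"],o["wrist_force"])
c=get_calibration("wrist");w=camera("wrist")[:,:,::-1].copy();s=camera("scene")[:,:,::-1]
cv2.imwrite("pics/w9raw.png",w)
p=proj(c,cw(-.0875,.045,.0995),True);print("expected bolt top",p*400/512)
o=np.zeros((300,800,3),np.uint8);o[:,:400]=cv2.resize(w,(400,300));o[:,400:]=cv2.resize(s[130:280,160:360],(400,300))
cv2.imwrite("pics/m9.png",o)
# lid angle via bystanders: compare blue/others later
```

```text
15.3 [0.39643373 0.04497569 0.23475781] [0.95324988 0.89894294 0.36259036]
expected bolt top [252.79362278 196.92806399]
```

View pics/m9.png

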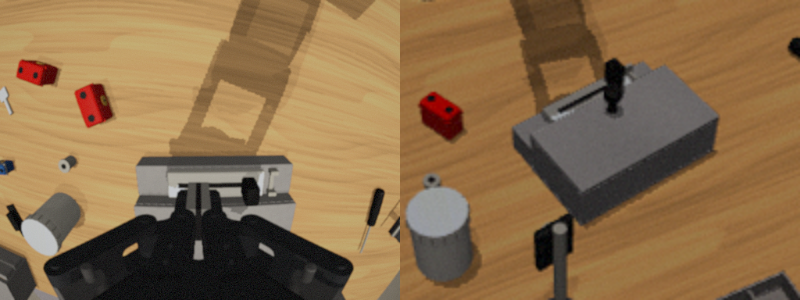

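The lid is flush, and the bolt grip at (251,190) is against the keeper, 2 px across from its expected locked position. The arm is clear, so I'll hand in.

```bash
python3 -c "
from bench import *
print(hand_in())"
```

```text
the job is handed in; nothing more can be done
None
```

I did all three steps in order and handed the job in at about 15.4 s of the 58 s allowed; hand-in gives no verdict.

1. **Padlock:** I set the larger blue padlock body upright on the pad. A wrist picture after release put its top outline within about 2 mm of the pad's centre.
2. **Lid:** I pushed it shut from behind with the open fingers on either side of the knob, at roughly 0.5–0.9 rad/s by command. It stopped under 37 N of wrist force and looked flat on the rim. I inferred the final lid angle from that and did not measure it.
3. **Bolt:** I slid the grip until it met its end stop at 18 N. In the last wrist picture it was beside the keeper, about 2 px from the predicted locked position across the view. It was about 7 px off in the other direction, which I put down to seeing the side of the grip.

At the end the arm was clear of everything. The canister, barrel and other bystanders in view looked where they had stood, but I did not measure their positions. The cup and padlock are hidden under the shut lid. I last saw them in place while the lid was closing. None of the checks I made failed.

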